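# Index the sample changer and lock it

### The arm

A 6-joint arm with a two-finger parallel gripper is mounted at the origin on a cart in front of the work surface, level with it; the furniture and walls round the work are solid. World frame = base frame: x ahead of the robot, y to its left, z up, the work surface at z = 0. Lengths are in m, angles in rad, forces in N, time in s.
With the tool pointing down it reaches from about 0.35 to 0.775 m from the base axis. Payload 5.5 kg.
Tool frame: the origin (TCP) lies between the finger pads; the fingertips stand 8 mm ahead of it and the grasp point (between the pads) lies 11 mm behind it; z points along the fingers, y is the line along which they close (so a half turn about z gives the same grasp; the last joint's range is limited). The gripper opens to 85 mm and grips with 20 to 120 N. Pads are 22 mm wide; open, the fingers measure 114 mm over their backs; the gripper's body (76 mm by 85 mm) begins 54 mm behind the grasp point. The pads swing forward as they close: fully open they stand 13 mm farther back than shut.
Start: joints at [-1.251, 0.313, 0.046, 1.304, 0, 1.431], TCP at [0.255, -0.515, 0.239] pointing down, gripper open.
Joint ranges: [-2.76, 2.76], [-0.86, 1.69], [-1.03, 1.26], [-2.2, 2.34], [-1.47, 1.5], [-3.14, 3.14]. Speed limits (rad/s): [2.57, 2.57, 3.14, 3.14, 3.14, 3.14].

### API

Orientations are given as a unit quaternion [w, x, y, z].
In Python, from workcell import status, vision, job gives the robot as it stands. The module is installed in compiled form; this text tells all that it offers.
- The arm moves only by the tool apply_moves, never from a script. Its argument "moves" is one flat list of numbers, 6 for each row, row after row: the shift along the world's x, y, z in units of 25 mm (1.0 is 25 mm), then the turn, a rotation vector about the world's x, y, z in rad. In form: [x, y, z, rx, ry, rz, x, y, z, rx, ry, rz, ...]. A call has 1 to 20 rows; each row is the pose to reach, as a shift and turn from the pose commanded when the call began; what a row does not reach only later rows make up. A row lasts 1/12 s, in which the tool goes at most 41.7 mm and 7.16 degrees, less where a joint would pass 70% of its speed; a pose out of reach is approached as far as the arm can. A call with a gripper value outside its range is refused whole. "claw" is the opening in per cent of the stroke, from 0 (shut) to 100 (fully open), set as the call begins (left out, the last holds). The fingers move at their own pace and stop on an object; "newtons" is the grip in N (left out, the last holds). Time passes only in rows, so rows that repeat a pose let the fingers close. It gives the time, the measured TCP pose, the force, the opening and the grip force at its end, in the units of the state.
- status.get_state(): the state, without advancing time (a new reading comes with each control period).
- vision.read_camera(name): name is "side" or "top"; returns a dict with "image" (480x640x3 uint8, blue, green, red), "camera_matrix" (3x3 intrinsics, pixels), "dist_coeffs" ([k1, k2, p1, p2, k3] as OpenCV has them; the pictures are not rectified), "camera_from_world" (4x4, takes a point from world to camera coordinates). Camera axes: x right, y down, z forward; pixel columns grow to the right and rows downward; lengths in m; the calibration is good to about 2 mm. A picture is of the moment at which its call begins. There is no depth.
- job.hand_in(): hands the job in; it is judged then, once.
The state is a dict: "clock": time; "joint_pos": joint angles; "qvel": joint speeds; "tau": joint torques, N m; "tcp_pos": TCP position; "orientation": TCP orientation; "wrist_force": force on the tool from outside, world axes, zero at the start; "ft_torque": the same for the moment, N m; "finger_gap": finger opening in m; "grip_force": force on a finger pad.
Only numpy, scipy, OpenCV 4.12 (cv2) and the standard library are available. Lean on these libraries where they do the work, as an engineer would, in place of code of your own. Each camera call takes 0.05 s, during which the arm holds its last target. There are 200 camera calls.

### The job

Bring the red-capped jar round to the blue sensor head on the sample changer: push the red-gripped lock lever right open, turn the wheel by pushing on its ball-ended spokes until the red-capped jar stands square in front of the sensor head, then push the lever fully home so that its nose locks the wheel there. Only push with a fingertip on the lever and the spokes: keep off the jars, let them stand upright in their cups, lift nothing, and leave the other things on the bench where they are.

Things in the scene. Friction and masses are not known exactly. Their poses are not given: they have to be found in the camera images.
- changer: Hand-indexed sample changer fixed to the bench. Origin on the spindle axis at bench level, z up. In its frame (mm): white base plate, 24 high at the top, radius 50; lock lever pivot at x 14, y 113 (boss 41 high); blue sensor head on the -y side, 117 to 192 from the axis, 42 wide, top 97 high. Differs in place and yaw from run to run; cups, spokes and lock are given in its frame.
- wheel (a joint): Turn of the four-lobed aluminium wheel about the spindle, rad, 0 at the start, positive anticlockwise seen from above, free to +-6.5. At 0 and every quarter turn a cup faces the sensor head and a gap between two lobes faces the lock nose. Unlocked, it turns with light friction (0.12 N m) and stays where it is left.
- hub (a point): Top of the wheel's dark hub on the spindle axis, 61 mm above the bench; turns with the wheel. Four cups for jars, centred 52 mm from the axis, at bearings 0, 90, 180 and 270 deg plus the wheel angle in the changer's frame; cup rims 46 mm high, jar tops 96 mm. The lobes under them reach 85 mm from the axis, top 36 mm high.
- spoke_1 (a point): Centre of the 18 mm black ball on the end of spoke 1: 113 mm from the spindle axis, 50 mm above the bench, at bearing 45 deg plus the wheel angle in the changer's frame. The spoke is a steel rod 10 mm thick, level with the ball from hub to ball, to be pushed sideways at 75 to 103 mm from the axis. Spokes 2, 3 and 4 are alike, at bearings 135, 225 and 315 deg.
- station (a point): Point in front of the sensor head over which the red-capped jar must end: x 0, y -52 mm in the changer's frame, 36 mm above the bench (the height of the cup floors). The cup here is empty at the start.
- lock (a joint): Angle of the lock lever about its upright pivot, rad: 0 fully home (nose in a gap between two lobes, wheel locked), 0.55 at its open stop; above 0.47 the nose is clear of the lobes. Grows clockwise seen from above: the red grip swings away from the robot as it opens. Stiff (0.25 N m), stays where it is left.
- lock_nose (a point): Centre of the 10 mm round steel nose of the lock lever, 32 mm above the bench: in the changer's frame at x -33, y 33 mm when home, clear of the wheel at x -68, y 70 mm when open. Going home it centres the wheel if that is within about 5 deg of its place.
- lock_grip (a point): Upright red grip at the handle end of the lock lever, 15 to 18 mm diameter, from 25 to 88 mm above the bench; this point lies on its axis, 60 mm up and 92 mm from the lever's pivot. In the changer's frame it is at x -16, y 200 mm when home and x 34, y 203 mm when open.
- jar_red: Sample jar with red cap, 51 mm diameter, 60 mm high, 70 g, loose, standing 10 mm deep in one of the wheel's cups. Origin at the centre of its underside. Starts in any of the three cups away from the sensor head.
- jar_white_1: Sample jar with white cap, 51 mm diameter, 60 mm high, loose in another cup of the wheel; origin at the centre of its underside.
- jar_white_2: A second jar with white cap, the same, in another cup.
- timer: Bench timer, white, 54x68x19 mm, lying to the right of the changer; bystander.
- marker: Green-capped marker pen, 118 mm long, lying to the left; bystander.
- jar_blue: Small sample jar with blue cap, 38 mm diameter, 52 mm high, standing on the bench to the left; bystander.
- bung: Red rubber bung, 27 mm, standing to the right; bystander.
Things that resemble listed ones, but are neither listed nor needed, are in the scene too. Leave any purple look-alike of the jar_white_2 alone. Of the things that look like the jar_red, the smaller one is meant.

How it is judged:
By the outcome, as a careful person would: the job done as asked, in the order asked, and still so for the second after the job is handed in, with the robot touching nothing.
It also fails if it takes over 72 s, if anything falls off the work surface, if the arm or the gripper's body presses on something with over 40 N, if the wrist force passes 120 N, or if a joint passes its speed limit or range.

## Working session

There is one attempt and no reset: what is moved stays moved. The work goes in short steps, Python scripts to look and compute and a tool call to move; the robot and the scene stay as the last step left them, time stands still between calls to the robot, and variables do not carry over. Pictures are saved under pics/ and viewed, at most 10 in all, crops included, and the job is handed in when it is done.

Besides the shell and the picture viewer there is one more tool, called after ">>>" as name(argument=value, ...) on one line, values as JSON. apply_moves: Moves the arm, as the interface text tells. Its arguments: {"type":"object","properties":{"moves":{"type":"array","items":{"type":"number"}},"claw":{"type":"number"},"newtons":{"type":"number"}},"required":["moves"]}

```bash
mkdir -p pics; cat > h.py <<'E'
import numpy as np, cv2
from workcell import status, vision, job
def cam(n):
    return vision.read_camera(n)
def ray(c,px):
    K=np.array(c["camera_matrix"]);d=np.array(c["dist_coeffs"]);T=np.array(c["camera_from_world"])
    u=cv2.undistortPoints(np.array([[px]],float),K,d)[0,0]
    R=T[:3,:3];o=-R.T@T[:3,3];return o,R.T@np.array([u[0],u[1],1.])
def onz(c,px,z):
    o,d=ray(c,px);return o+d*(z-o[2])/d[2]
def proj(c,P):
    T=np.array(c["camera_from_world"]);r,_=cv2.Rodrigues(T[:3,:3])
    return cv2.projectPoints(np.array(P,float).reshape(-1,1,3),r,T[:3,3],np.array(c["camera_matrix"]),np.array(c["dist_coeffs"]))[0][:,0]
E
python3 - <<'E'
from h import *
for n in("top","side"):
    c=cam(n);cv2.imwrite(f"pics/{n}0.png",c["image"]);o,_=ray(c,(320,240));print(n,o)
    h=cv2.cvtColor(c["image"],cv2.COLOR_BGR2HSV)
    m=(((h[...,0]<8)|(h[...,0]>172))&(h[...,1]>120)&(h[...,2]>60)).astype(np.uint8)
    k,_,s,ce=cv2.connectedComponentsWithStats(m)
    for i in range(1,k):
        if s[i,4]>30: print("red",s[i],ce[i].round(1),onz(c,ce[i],.09).round(3))
print(status.get_state())
E
```

```text
top [ 0.45730423 -0.04871151  1.18493141]
red [329 258  22  22 368] [339.4 268. ] [ 0.494 -0.096  0.09 ]
red [466 260  12  12 107] [471.3 265.4] [ 0.506 -0.401  0.09 ]
red [271 265  10   9  71] [275.2 269.1] [0.489 0.051 0.09 ]
red [227 274  32  32 778] [242.7 289.2] [0.442 0.124 0.09 ]
side [-0.02244198 -0.96203453  0.5593299 ]
red [453  11  17   4  64] [460.8  12.6] [-8.848 -9.268  0.09 ]
red [246 218  25  15 318] [257.7 225.3] [0.423 0.086 0.09 ]
red [399 331  15  18 192] [405.7 339.3] [ 0.432 -0.5    0.09 ]
{'clock': 0.1, 'joint_pos': array([-1.25058237e+00,  3.13939034e-01,  4.51000501e-02,  1.30358193e+00,
       -4.82390949e-05,  1.43116641e+00]), 'qvel': array([ 3.02561146e-04, -2.82193742e-03,  2.45186001e-03,  5.59265018e-05,
       -4.22763459e-04, -2.71058012e-04]), 'tau': array([ 1.65465568e-03, -4.81721878e+01,  2.99246192e+01,  1.26513006e-02,
       -1.44979285e-04, -4.98784587e-06]), 'tcp_pos': array([ 0.2550154 , -0.51487359,  0.23849325]), 'orientation': array([-8.06807871e-04,  9.73683863e-01,  2.27901458e-01, -9.72651196e-05]), 'wrist_force': array([ 0.28855096, -0.23808524,  0.10169938]), 'ft_torque': array([-0.01837962, -0.00119811, -0.02216106]), 'grip_force': 0.0, 'finger_gap': 0.08502439509467777}
```

View pics/top0.png

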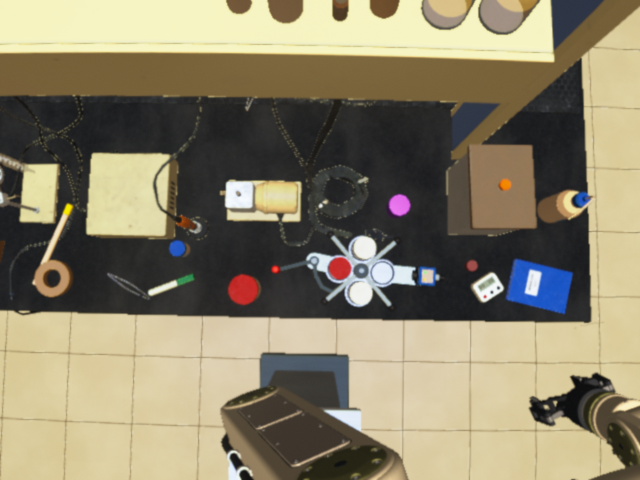

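View pics/side0.png

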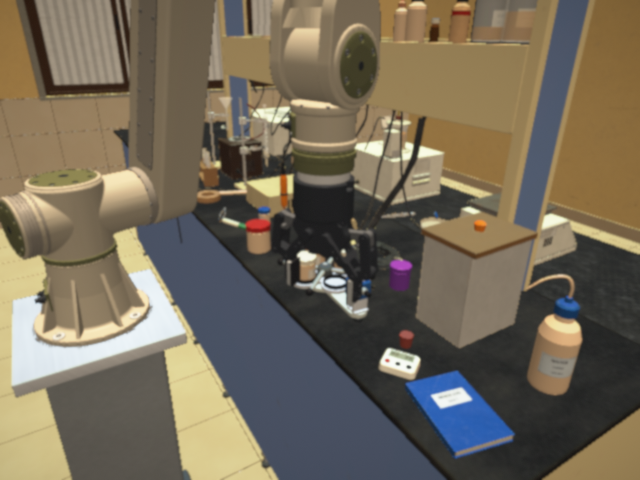

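```bash
python3 - <<'E'
from h import *
c=cam("top");im=c["image"];cv2.imwrite("pics/crop1.png",cv2.resize(im[215:325,225:445],None,fx=3.6,fy=3.6,interpolation=cv2.INTER_CUBIC))
h=cv2.cvtColor(im,cv2.COLOR_BGR2HSV)
red=(((h[...,0]<8)|(h[...,0]>172))&(h[...,1]>120)&(h[...,2]>60))
blue=(h[...,0]>100)&(h[...,0]<125)&(h[...,1]>120)&(h[...,2]>60)
white=(h[...,1]<25)&(h[...,2]>225)
for n,m in(("red",red),("blue",blue),("white",white)):
    k,_,s,ce=cv2.connectedComponentsWithStats(m.astype(np.uint8))
    for i in range(1,k):
        x,y=ce[i]
        if s[i,4]>20 and 225<x<445 and 215<y<325: print(n,s[i],ce[i].round(1),[ (z,onz(c,ce[i],z)[:2].round(4)) for z in (.088,.096)])
E
```

```text
red [329 258  22  22 369] [339.4 268.1] [(0.088, array([ 0.4941, -0.0966])), (0.096, array([ 0.4938, -0.0962]))]
red [271 265   9   9  70] [275.1 269. ] [(0.088, array([0.4889, 0.0509])), (0.096, array([0.4887, 0.0502]))]
red [227 274  32  31 774] [242.8 289.1] [(0.088, array([0.4416, 0.1238])), (0.096, array([0.4417, 0.1225]))]
blue [417 266  20  21 163] [426.1 275.9] [(0.088, array([ 0.4798, -0.2963])), (0.096, array([ 0.4796, -0.2945]))]
white [355 237  20  22 362] [364.5 247.2] [(0.088, array([ 0.5433, -0.1536])), (0.096, array([ 0.5427, -0.1528]))]
white [308 254  23  17 133] [322.  261.4] [(0.088, array([ 0.5086, -0.0563])), (0.096, array([ 0.5082, -0.0563]))]
white [373 264  18  18 253] [381.5 272.5] [(0.088, array([ 0.4857, -0.1934])), (0.096, array([ 0.4855, -0.1923]))]
white [392 267  22  17 249] [402.5 275. ] [(0.088, array([ 0.4808, -0.2418])), (0.096, array([ 0.4807, -0.2404]))]
white [350 279  22  26 396] [360.9 292.5] [(0.088, array([ 0.4391, -0.1465])), (0.096, array([ 0.4393, -0.1457]))]
```

View pics/crop1.png

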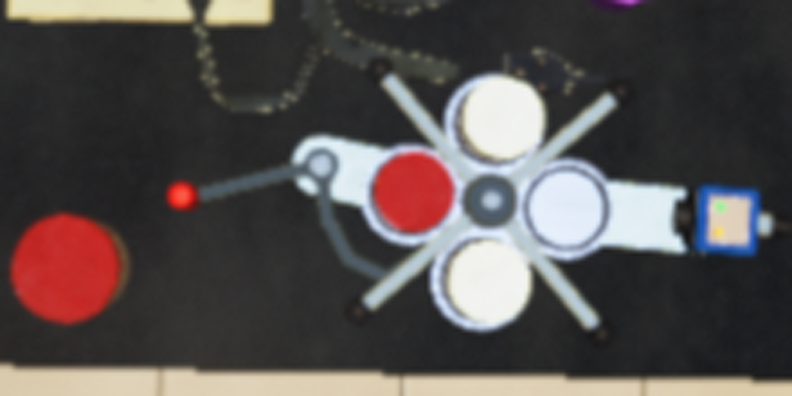

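The two red-capped candidates are at (339,268), 22 px wide in the wheel cup opposite the sensor, and at (243,289), 32 px wide on the bench. The smaller one, in the wheel, is the one meant, and the crop confirms it. The sensor head is at (427,276), the grip at (275,269) and the hub at (361,270).

The changer is at about (0.491, -0.149) with a yaw of about -3.9°. The grip predicted from that agrees with the measured grip to 1 mm.

>>> apply_moves(moves=[7.8, 22.6, 0, 0, 0, 1.11, 7.8, 22.6, 0, 0, 0, 1.11, 7.8, 22.6, 0, 0, 0, 1.11, 7.8, 22.6, 0, 0, 0, 1.11, 7.8, 22.6, 0, 0, 0, 1.11, 7.8, 22.6, 0, 0, 0, 1.11, 7.8, 22.6, 0, 0, 0, 1.11, 7.8, 22.6, 0, 0, 0, 1.11, 7.8, 22.6, 0, 0, 0, 1.11, 7.8, 22.6, 0, 0, 0, 1.11, 7.8, 22.6, 0, 0, 0, 1.11, 7.8, 22.6, 0, 0, 0, 1.11, 7.8, 22.6, 0, 0, 0, 1.11, 7.8, 22.6, 0, 0, 0, 1.11, 7.8, 22.6, 0, 0, 0, 1.11, 7.8, 22.6, 0, 0, 0, 1.11, 7.8, 22.6, 0, 0, 0, 1.11, 7.8, 22.6, 0, 0, 0, 1.11, 7.8, 22.6, 0, 0, 0, 1.11, 7.8, 22.6, 0, 0, 0, 1.11], claw=0)

```text
clock: 1.82
tcp_pos: [0.4499, 0.0485, 0.2393]
orientation: [0.0, 0.708, 0.706, -0.0]
wrist_force: [0.3, -0.5, -0.1]
finger_gap: 0.0002
grip_force: 0.0
```

>>> apply_moves(moves=[0, 0.1, -3, 0, 0, 0, 0, 0.1, -4.5, 0, 0, 0, 0, 0.1, -5.5, 0, 0, 0, 0, 0.1, -6.2, 0, 0, 0, 0, 0.1, -6.8, 0, 0, 0, 0, 0.1, -6.8, 0, 0, 0, 0, 0.1, -6.8, 0, 0, 0, 0, 0.1, -6.8, 0, 0, 0])

```text
clock: 2.48
tcp_pos: [0.4513, 0.0515, 0.0706]
orientation: [0.001, 0.708, 0.706, 0.001]
wrist_force: [0.3, -0.4, -0.2]
finger_gap: 0.0002
grip_force: 0.0
```

```bash
python3 - <<'E'
from h import *
s=status.get_state();print(s["tcp_pos"],s["wrist_force"])
c=cam("side");cv2.imwrite("pics/s1.png",cv2.resize(c["image"][170:330,190:400],None,fx=3.6,fy=3.6,interpolation=cv2.INTER_CUBIC))
E
```

```text
[0.4512857  0.05147937 0.07062401] [ 0.29714717 -0.40794638 -0.22545269]
```

View pics/s1.png

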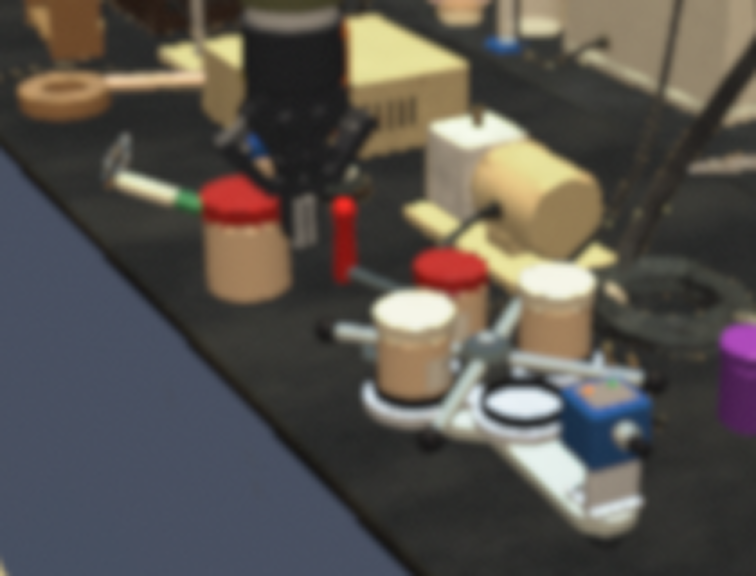

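>>> apply_moves(moves=[0.4, 0, 0, 0, 0, 0, 0.8, 0, 0, 0, 0, 0, 1.1, 0, 0, 0, 0, 0, 1.4, 0, 0, 0, 0, 0, 1.7, 0, 0, 0, 0, 0, 2.0, 0, 0, 0, 0, 0, 2.3, 0, 0, 0, 0, 0, 2.5, 0, 0, 0, 0, 0, 2.6, 0, 0, 0, 0, 0, 2.6, 0, 0, 0, 0, 0])

```text
clock: 3.37
tcp_pos: [0.5156, 0.0517, 0.0691]
orientation: [0.0, 0.708, 0.707, -0.0]
wrist_force: [-1.4, -1.2, 0.1]
finger_gap: 0.0002
grip_force: 0.7
```

```bash
cat >> h.py <<'E'
C0=np.array([.491,-.1493]);YAW=np.deg2rad(-3.9)
def lever():
    piv=C0+np.array([[np.cos(YAW),-np.sin(YAW)],[np.sin(YAW),np.cos(YAW)]])@[.014,.113]
    out={}
    for n in("top","side"):
        c=cam(n);h=cv2.cvtColor(c["image"],cv2.COLOR_BGR2HSV)
        m=(((h[...,0]<8)|(h[...,0]>172))&(h[...,1]>120)&(h[...,2]>60)).astype(np.uint8)
        k,_,s,ce=cv2.connectedComponentsWithStats(m)
        for i in range(1,k):
            p=onz(c,ce[i],.088 if n=="top" else .06)[:2]
            r=np.linalg.norm(p-piv)
            if s[i,4]>15 and abs(r-.092)<.012:
                th=np.arctan2(*(p-piv)[::-1]);th0=np.arctan2(.087,-.030)+YAW
                print(n,"grip",ce[i].round(1),s[i,4],p.round(4),"r",r.round(4),"lock",round(th0-th,3))
E
python3 - <<'E'
from h import *
s=status.get_state();print(s["tcp_pos"],s["wrist_force"]);lever()
E
```

```text
[0.51557621 0.05174735 0.06910507] [-1.42220475 -1.17197713  0.11947819]
```

>>> apply_moves(moves=[0.1, 0, 0, 0, 0, 0, 0.2, 0, 0, 0, 0, 0, 0.3, 0, 0, 0, 0, 0, 0.3, 0, 0, 0, 0, 0])

```text
clock: 3.8
tcp_pos: [0.5164, 0.0522, 0.0687]
orientation: [-0.004, 0.707, 0.707, -0.004]
wrist_force: [-17.9, -1.5, 12.0]
finger_gap: -0.0002
grip_force: 8.9
```

```bash
python3 - <<'E'
from h import *
s=status.get_state();print(s["tcp_pos"],s["wrist_force"])
for n in("top","side"):
    c=cam(n);h=cv2.cvtColor(c["image"],cv2.COLOR_BGR2HSV)
    m=(((h[...,0]<8)|(h[...,0]>172))&(h[...,1]>120)&(h[...,2]>60)).astype(np.uint8)
    k,_,s,ce=cv2.connectedComponentsWithStats(m)
    for i in range(1,k):
        if s[i,4]>8: print(n,s[i],ce[i].round(1),onz(c,ce[i],.075).round(3))
    print(n,proj(c,[[.5387,.0509,.06],[.5387,.0509,.088]]))
E
```

```text
[0.51641374 0.05223714 0.06866784] [-17.93798077  -1.52422249  12.04345751]
top [329 258  22  22 369] [339.4 268.1] [ 0.495 -0.097  0.075]
top [466 260  12  12 108] [471.3 265.5] [ 0.506 -0.406  0.075]
top [[276.77704985 248.31892017]
 [275.72556325 247.42024857]]
side [453  11  17   4  66] [461.   12.5] [-9.114 -9.514  0.075]
side [245 218  26  15 320] [257.7 225.3] [0.438 0.12  0.075]
side [298 221  28  31 340] [309.6 240.1] [ 0.512 -0.038  0.075]
side [399 331  15  18 193] [405.7 339.4] [ 0.447 -0.485  0.075]
side [[301.84412016 231.56881231]
 [301.76580701 222.22200556]]
```

>>> apply_moves(moves=[-1, 0, 0, 0, 0, 0, -1, 0, 0, 0, 0, 0, -1, 0, 2, 0, 0, 0, -1, 0, 4, 0, 0, 0.2, 0.56, -4.9, 4, 0, 0, 2.288, 0.56, -4.9, 4, 0, 0, 2.288, 0.56, -4.9, 4, 0, 0, 2.288, 0.56, -4.9, 4, 0, 0, 2.288, 0.56, -4.9, 4, 0, 0, 2.288, 0.56, -4.9, 4, 0, 0, 2.288, 0.56, -4.9, 4, 0, 0, 2.288, 0.56, -4.9, 4, 0, 0, 2.288, 0.56, -4.9, 4, 0, 0, 2.288, 0.56, -4.9, 4, 0, 0, 2.288, 0.56, -4.9, 4, 0, 0, 2.288, 0.56, -4.9, 4, 0, 0, 2.288, 0.56, -4.9, 4, 0, 0, 2.288, 0.56, -4.9, 4, 0, 0, 2.288, 0.56, -4.9, 4, 0, 0, 2.288, 0.56, -4.9, 4, 0, 0, 2.288])

```text
clock: 5.57
tcp_pos: [0.5378, -0.0704, 0.1699]
orientation: [0.001, -0.263, 0.965, -0.0]
wrist_force: [-0.4, -0.3, -0.3]
finger_gap: -0.0004
grip_force: 0.0
```

>>> apply_moves(moves=[0, 0, 0, 0, 0, 0.6, 0, 0, 0, 0, 0, 0.6, 0, 0, 0, 0, 0, 0.6, 0, 0, 0, 0, 0, 0.6])

```text
clock: 5.9
tcp_pos: [0.5378, -0.0704, 0.1699]
orientation: [0.001, -0.494, 0.87, -0.001]
wrist_force: [-0.4, -0.2, 0.3]
finger_gap: -0.0001
grip_force: 0.0
```

```bash
python3 - <<'E'
from h import *
s=status.get_state();q=s["orientation"]
print(s["tcp_pos"],s["joint_pos"],"tool y bearing",np.degrees(np.arctan2(q[2]**2-q[1]**2,2*q[1]*q[2])))
lever()
E
```

```text
[ 0.53781449 -0.07037979  0.16989559] [-2.78510944e-01  2.78972679e-01 -1.73589920e-01  1.11575277e+00
  6.51931332e-04 -1.31154231e+00] tool y bearing 149.18838350052545
top grip [276.1 247.6] 72 [0.5382 0.0501] r 0.0913 lock 0.548
```

>>> apply_moves(moves=[0, 0, -1.5, 0, 0, -0.12, 0, 0, -2.6, 0, 0, -0.24, 0, 0, -3.5, 0, 0, -0.31, 0, 0, -4.2, 0, 0, -0.31, 0, 0, -4.66, 0, 0, -0.31, 0, 0, -4.66, 0, 0, -0.31, 0, 0, -4.66, 0, 0, -0.31])

```text
clock: 6.58
tcp_pos: [0.5367, -0.0702, 0.0526]
orientation: [-0.0, -0.35, 0.937, 0.0]
wrist_force: [-0.1, 0.5, 0.9]
finger_gap: 0.0002
grip_force: 0.0
```

```bash
cat >> h.py <<'E'
def arc(a0,a1,n,off=.0185,r=.09,p=None):
    """rows for pushing a spoke clockwise, spoke world bearing a0->a1 deg, from TCP p"""
    p=status.get_state()["tcp_pos"] if p is None else p
    for a in np.linspace(a0,a1,n):
        t=np.radians(a);q=C0+r*np.array([np.cos(t),np.sin(t)])+off*np.array([-np.sin(t),np.cos(t)])
        print("%.2f, %.2f, 0, 0, 0, %.2f,"%(*((q-p[:2])/.025),np.radians(a-41.1)),end=" ")
    print()
E
python3 - <<'E'
from h import *
s=status.get_state();q=s["orientation"]
print(s["tcp_pos"],s["wrist_force"],"tool y",np.degrees(np.arctan2(q[2]**2-q[1]**2,2*q[1]*q[2])))
arc(46,-48.9,20,p=[.5364,-.0704,0])
E
```

```text
[ 0.53668179 -0.07022156  0.05263138] [-0.10781932  0.50421648  0.85998795] tool y 130.93179589044394
0.15, -0.05, 0, 0, 0, 0.09, 0.42, -0.24, 0, 0, 0, -0.00, 0.66, -0.44, 0, 0, 0, -0.09, 0.89, -0.67, 0, 0, 0, -0.18, 1.09, -0.91, 0, 0, 0, -0.26, 1.28, -1.17, 0, 0, 0, -0.35, 1.44, -1.45, 0, 0, 0, -0.44, 1.58, -1.74, 0, 0, 0, -0.52, 1.69, -2.04, 0, 0, 0, -0.61, 1.77, -2.35, 0, 0, 0, -0.70, 1.83, -2.67, 0, 0, 0, -0.79, 1.86, -2.98, 0, 0, 0, -0.87, 1.86, -3.30, 0, 0, 0, -0.96, 1.83, -3.62, 0, 0, 0, -1.05, 1.77, -3.94, 0, 0, 0, -1.13, 1.69, -4.25, 0, 0, 0, -1.22, 1.58, -4.55, 0, 0, 0, -1.31, 1.45, -4.84, 0, 0, 0, -1.40, 1.29, -5.12, 0, 0, 0, -1.48, 1.11, -5.38, 0, 0, 0, -1.57,
```

>>> apply_moves(moves=[0.15, -0.05, 0, 0, 0, 0, 0.42, -0.24, 0, 0, 0, 0, 0.66, -0.44, 0, 0, 0, -0.09, 0.89, -0.67, 0, 0, 0, -0.18, 1.09, -0.91, 0, 0, 0, -0.26, 1.28, -1.17, 0, 0, 0, -0.35, 1.44, -1.45, 0, 0, 0, -0.44])

```text
clock: 7.17
tcp_pos: [0.574, -0.1072, 0.0541]
orientation: [0.001, -0.135, 0.991, -0.0]
wrist_force: [-1.5, 1.2, 1.3]
finger_gap: -0.0
grip_force: 1.0
```

```bash
python3 - <<'E'
from h import *
s=status.get_state();print(s["tcp_pos"],s["wrist_force"],s["ft_torque"])
c=cam("top");cv2.imwrite("pics/t2.png",cv2.resize(c["image"][215:325,285:445],None,fx=4,fy=4,interpolation=cv2.INTER_CUBIC))
E
```

```text
[ 0.57403865 -0.10720174  0.05408558] [-1.49203083  1.20641549  1.34717808] [ 0.20935304  0.34818047 -0.03786669]
```

View pics/t2.png

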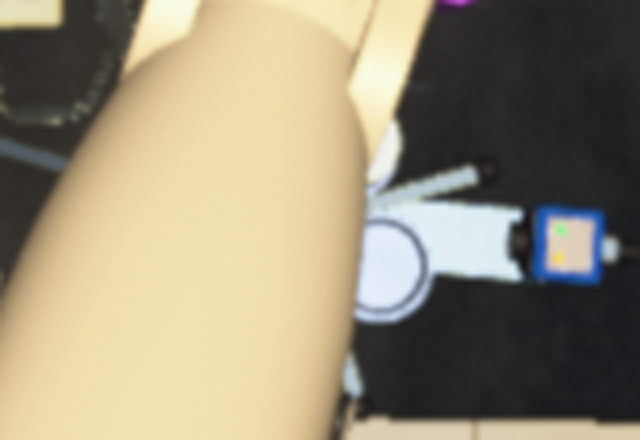

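The arm hides much of the wheel. Spoke 4's ball is at crop (487,172) and the empty cup has moved to (380,265), so the wheel is turning clockwise as intended. I'll go on with the stroke.

>>> apply_moves(moves=[0.14, -0.29, 0, 0, 0, -0.08, 0.25, -0.59, 0, 0, 0, -0.17, 0.33, -0.9, 0, 0, 0, -0.26, 0.39, -1.22, 0, 0, 0, -0.35, 0.42, -1.53, 0, 0, 0, -0.43, 0.42, -1.85, 0, 0, 0, -0.52, 0.39, -2.17, 0, 0, 0, -0.61, 0.33, -2.49, 0, 0, 0, -0.69, 0.25, -2.8, 0, 0, 0, -0.78, 0.14, -3.1, 0, 0, 0, -0.87, 0.01, -3.39, 0, 0, 0, -0.96, -0.15, -3.67, 0, 0, 0, -1.04, -0.33, -3.93, 0, 0, 0, -1.13, -0.33, -3.93, 0, 0, 0, -1.13])

```text
clock: 8.38
tcp_pos: [0.5652, -0.2065, 0.054]
orientation: [0.001, 0.415, 0.91, -0.0]
wrist_force: [-0.7, 0.3, 0.9]
finger_gap: 0.0003
grip_force: 0.0
```

>>> apply_moves(moves=[0.4, 0.35, 0, 0, 0, 0, 0.4, 0.35, 1.5, 0, 0, 0, 0.4, 0.35, 3, 0, 0, 0, 0.4, 0.35, 4.6, 0, 0, 0, -1.1, 5.4, 4.6, 0, 0, 1.57, -1.1, 5.4, 4.6, 0, 0, 1.57, -1.1, 5.4, 4.6, 0, 0, 1.57, -1.1, 5.4, 4.6, 0, 0, 1.57, -1.1, 5.4, 4.6, 0, 0, 1.57, -1.1, 5.4, 4.6, 0, 0, 1.57, -1.1, 5.4, 4.6, 0, 0, 1.57, -1.1, 5.4, 4.6, 0, 0, 1.57, -1.1, 5.4, 4.6, 0, 0, 1.57, -1.1, 5.4, 4.6, 0, 0, 1.57, -1.1, 5.4, 4.6, 0, 0, 1.57, -1.1, 5.4, 4.6, 0, 0, 1.57, -1.1, 5.4, 4.6, 0, 0, 1.57, -1.1, 5.4, 4.6, 0, 0, 1.57])

```text
clock: 9.88
tcp_pos: [0.5378, -0.0689, 0.1683]
orientation: [0.0, -0.353, 0.936, -0.0]
wrist_force: [0.3, 1.3, -0.9]
finger_gap: 0.0002
grip_force: 0.0
```

```bash
python3 - <<'E'
from h import *
s=status.get_state();q=s["orientation"]
print(s["tcp_pos"],s["wrist_force"],"tool y",np.degrees(np.arctan2(q[2]**2-q[1]**2,2*q[1]*q[2])))
c=cam("top");a=cv2.resize(c["image"][215:325,285:445],None,fx=3.6,fy=3.6)
d=cam("side");b=cv2.resize(d["image"][220:330,270:400],None,fx=3.6,fy=3.6)
cv2.imwrite("pics/t3.png",cv2.resize(np.hstack([a,b]),None,fx=.76,fy=.76))
E
```

```text
[ 0.53776673 -0.0689255   0.16831522] [ 0.34317337  1.30344272 -0.85488535] tool y 131.3698465270186
```

View pics/t3.png

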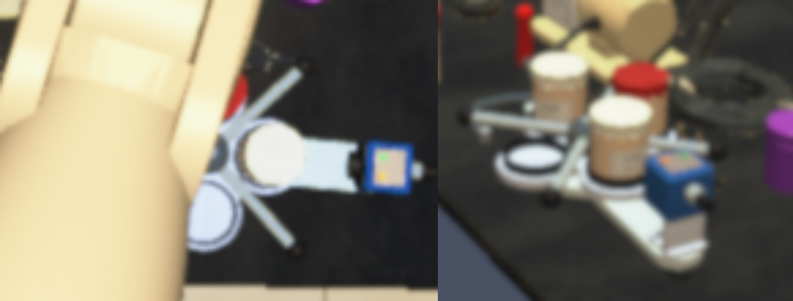

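The left half shows a white jar at the sensor (crop 272,155) and the red cap on the far side. In the right half the red cap is at (640,78). The jars are all upright and the wheel has turned one quarter, so I'll repeat the stroke.

>>> apply_moves(moves=[-0.05, -0.05, -1.5, 0, 0, 0, -0.05, -0.05, -2.6, 0, 0, 0, -0.05, -0.05, -3.5, 0, 0, 0, -0.05, -0.05, -4.2, 0, 0, 0, -0.05, -0.05, -4.6, 0, 0, 0, -0.05, -0.05, -4.6, 0, 0, 0, -0.05, -0.05, -4.6, 0, 0, 0])

```text
clock: 10.57
tcp_pos: [0.5358, -0.0709, 0.053]
orientation: [-0.0, -0.351, 0.936, 0.0]
wrist_force: [0.7, -0.5, 0.0]
finger_gap: 0.0
grip_force: 0.0
```

>>> apply_moves(moves=[0.15, -0.05, 0, 0, 0, 0, 0.42, -0.24, 0, 0, 0, 0, 0.66, -0.44, 0, 0, 0, -0.09, 0.89, -0.67, 0, 0, 0, -0.18, 1.09, -0.91, 0, 0, 0, -0.26, 1.28, -1.17, 0, 0, 0, -0.35, 1.44, -1.45, 0, 0, 0, -0.44, 1.58, -1.74, 0, 0, 0, -0.52, 1.69, -2.04, 0, 0, 0, -0.61, 1.77, -2.35, 0, 0, 0, -0.7])

```text
clock: 11.4
tcp_pos: [0.5813, -0.1305, 0.0542]
orientation: [0.001, -0.006, 1.0, -0.0]
wrist_force: [-1.0, 0.7, 1.8]
finger_gap: -0.0001
grip_force: 1.0
```

>>> apply_moves(moves=[0.06, -0.32, 0, 0, 0, -0.09, 0.09, -0.63, 0, 0, 0, -0.17, 0.09, -0.95, 0, 0, 0, -0.26, 0.06, -1.27, 0, 0, 0, -0.35, 0, -1.59, 0, 0, 0, -0.43, -0.08, -1.9, 0, 0, 0, -0.52, -0.19, -2.2, 0, 0, 0, -0.61, -0.32, -2.49, 0, 0, 0, -0.7, -0.48, -2.77, 0, 0, 0, -0.78, -0.66, -3.03, 0, 0, 0, -0.87, -0.66, -3.03, 0, 0, 0, -0.87])

```text
clock: 12.32
tcp_pos: [0.5643, -0.2075, 0.0542]
orientation: [0.001, 0.416, 0.91, -0.0]
wrist_force: [0.1, -0.5, 0.5]
finger_gap: -0.0001
grip_force: 0.0
```

```bash
python3 - <<'E'
from h import *
s=status.get_state();q=s["orientation"]
print(s["tcp_pos"],s["wrist_force"],"tool y",np.degrees(np.arctan2(q[2]**2-q[1]**2,2*q[1]*q[2])))
E
```

```text
[ 0.56428113 -0.2074884   0.05417549] [ 0.1326482  -0.4956696   0.46723842] tool y 40.89189028915224
```

>>> apply_moves(moves=[0.4, 0.35, 0, 0, 0, 0, 0.4, 0.35, 1.5, 0, 0, 0, 0.4, 0.35, 3, 0, 0, 0, 0.4, 0.35, 4.6, 0, 0, 0, 0.25, 10.2, 4.6, 0, 0, 0.86, 0.25, 10.2, 4.6, 0, 0, 0.86, 0.25, 10.2, 4.6, 0, 0, 0.86, 0.25, 10.2, 4.6, 0, 0, 0.86, 0.25, 10.2, 4.6, 0, 0, 0.86, 0.25, 10.2, 4.6, 0, 0, 0.86, 0.25, 10.2, 4.6, 0, 0, 0.86, 0.25, 10.2, 4.6, 0, 0, 0.86, 0.25, 10.2, 4.6, 0, 0, 0.86, 0.25, 10.2, 4.6, 0, 0, 0.86])

```text
clock: 13.48
tcp_pos: [0.5703, 0.0492, 0.1681]
orientation: [0.0, -0.002, 1.0, -0.0]
wrist_force: [-0.7, 0.8, 0.7]
finger_gap: 0.0002
grip_force: 0.0
```

```bash
python3 - <<'E'
from h import *
s=status.get_state();q=s["orientation"]
print(s["tcp_pos"],s["wrist_force"],"tool y",np.degrees(np.arctan2(q[2]**2-q[1]**2,2*q[1]*q[2])))
c=cam("top");a=cv2.resize(c["image"][170:325,220:445],None,fx=3.5,fy=3.5,interpolation=cv2.INTER_CUBIC)
cv2.imwrite("pics/t4.png",a)
h=cv2.cvtColor(c["image"],cv2.COLOR_BGR2HSV)
red=(((h[...,0]<8)|(h[...,0]>172))&(h[...,1]>120)&(h[...,2]>60))
white=(h[...,1]<25)&(h[...,2]>225)
for n,m in(("red",red),("white",white)):
    k,_,st,ce=cv2.connectedComponentsWithStats(m.astype(np.uint8))
    for i in range(1,k):
        x,y=ce[i]
        if st[i,4]>20 and 300<x<445 and 215<y<325:
            p=onz(c,ce[i],.096)[:2]-C0;print(n,st[i],np.linalg.norm(p).round(4),"bearing",(np.degrees(np.arctan2(p[1],p[0])-YAW)).round(1))
for z in(0,.05,.1): print(z,onz(c,(270,220),z).round(3),onz(c,(275,213),z).round(3))
E
```

```text
[0.57028395 0.04915094 0.16811578] [-0.67891462  0.82350506  0.69137512] tool y 90.2519936837613
red [373 261  23  22 391] 0.0499 bearing -88.5
white [354 237  21  22 357] 0.052 bearing 1.7
white [315 255  15  16  98] 0.0944 bearing 85.1
white [337 261  11   9  49] 0.0472 bearing 80.0
white [392 267  21  17 216] 0.0922 bearing -92.5
white [351 282  21  23 369] 0.0522 bearing 181.4
0 [0.614 0.075 0.   ] [0.632 0.063 0.   ]
0.05 [0.607 0.07  0.05 ] [0.624 0.058 0.05 ]
0.1 [0.6   0.065 0.1  ] [0.617 0.054 0.1  ]
```

View pics/t4.png

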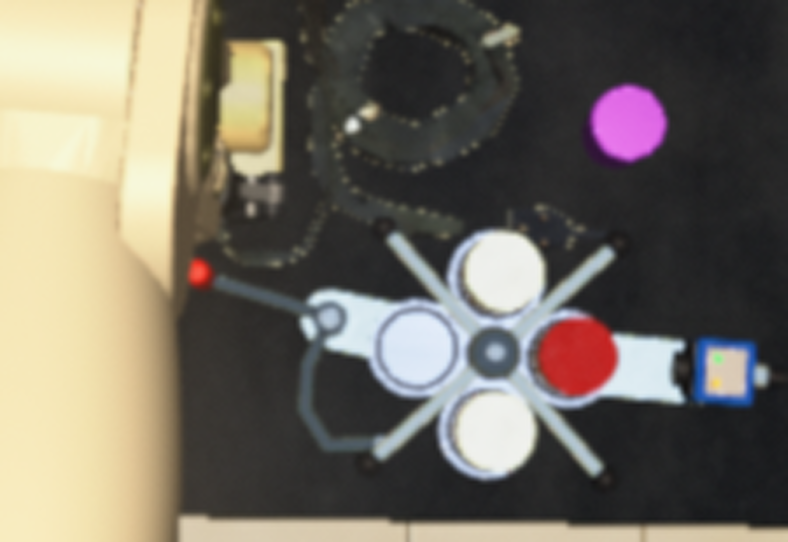

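The red cap is at crop (577,355) in front of the sensor at (725,370). The wheel is within 1.5° of square, inside the 5° that the lock can centre. The finger is clear behind the grip, so I'll go down and push the lever home.

>>> apply_moves(moves=[0, 0, -1.5, 0, 0, 0, 0, 0, -2.6, 0, 0, 0, 0, 0, -3.5, 0, 0, 0, 0, 0, -4, 0, 0, 0, 0, 0, -4, 0, 0, 0, 0, 0, -4, 0, 0, 0])

```text
clock: 14.03
tcp_pos: [0.5693, 0.0483, 0.0673]
orientation: [-0.001, -0.002, 1.0, 0.0]
wrist_force: [-0.1, 0.1, -0.2]
finger_gap: 0.0002
grip_force: 0.0
```

>>> apply_moves(moves=[-0.4, 0, 0, 0, 0, 0, -0.7, 0, 0, 0, 0, 0, -1, 0, 0, 0, 0, 0, -1.3, 0, 0, 0, 0, 0, -1.6, 0, 0, 0, 0, 0, -1.8, 0, 0, 0, 0, 0, -2, 0, 0, 0, 0, 0, -2.15, 0, 0, 0, 0, 0, -2.3, 0, 0, 0, 0, 0, -2.3, 0, 0, 0, 0, 0])

```text
clock: 14.87
tcp_pos: [0.5114, 0.0491, 0.0678]
orientation: [-0.0, -0.003, 1.0, -0.0]
wrist_force: [1.6, -0.5, 1.5]
finger_gap: 0.0003
grip_force: 0.6
```

Only light lever friction so far, so I'll press on until it stops.

>>> apply_moves(moves=[-0.1, 0, 0, 0, 0, 0, -0.2, 0, 0, 0, 0, 0, -0.3, 0, 0, 0, 0, 0, -0.38, 0, 0, 0, 0, 0, -0.38, 0, 0, 0, 0, 0, -0.38, 0, 0, 0, 0, 0])

```text
clock: 15.37
tcp_pos: [0.5068, 0.0487, 0.0683]
orientation: [0.004, -0.003, 1.0, -0.001]
wrist_force: [11.7, -2.2, -6.4]
finger_gap: 0.0002
grip_force: 6.1
```

>>> apply_moves(moves=[-0.1, 0, 0, 0, 0, 0, -0.2, 0, 0, 0, 0, 0, -0.2, 0, 0, 0, 0, 0, -0.2, 0, 0, 0, 0, 0])

```text
clock: 15.7
tcp_pos: [0.5065, 0.0485, 0.0691]
orientation: [0.008, -0.003, 1.0, -0.001]
wrist_force: [22.5, -1.8, -14.5]
finger_gap: 0.0002
grip_force: 11.4
```

>>> apply_moves(moves=[0.5, 0, 0, 0, 0, 0, 1.5, 0, 0, 0, 0, 0, 1.8, 0, 1.5, 0, 0, 0, 1.8, 0, 3, 0, 0, 0, 1.8, 0, 4.5, 0, 0, 0, 1.8, 3, 5, 0, 0, 0, 1.8, 3, 5, 0, 0, 0, 1.8, 3, 5, 0, 0, 0, 1.8, 3, 5, 0, 0, 0])

```text
clock: 16.45
tcp_pos: [0.5414, 0.1259, 0.1923]
orientation: [-0.001, -0.005, 1.0, -0.0]
wrist_force: [-0.2, -0.3, -0.9]
finger_gap: 0.0003
grip_force: 0.0
```

```bash
python3 - <<'E'
from h import *
s=status.get_state();print(s["tcp_pos"],s["wrist_force"])
lever()
c=cam("top");cv2.imwrite("pics/t5.png",cv2.resize(c["image"][170:325,220:445],None,fx=3.5,fy=3.5,interpolation=cv2.INTER_CUBIC))
h=cv2.cvtColor(c["image"],cv2.COLOR_BGR2HSV)
red=(((h[...,0]<8)|(h[...,0]>172))&(h[...,1]>120)&(h[...,2]>60))
white=(h[...,1]<25)&(h[...,2]>225)
for n,m in(("red",red),("white",white)):
    k,_,st,ce=cv2.connectedComponentsWithStats(m.astype(np.uint8))
    for i in range(1,k):
        x,y=ce[i]
        if st[i,4]>60 and 300<x<445 and 215<y<325:
            p=onz(c,ce[i],.096)[:2]-C0;print(n,st[i],np.linalg.norm(p).round(4),"bearing",(np.degrees(np.arctan2(p[1],p[0])-YAW)).round(1))
E
```

```text
[0.54139274 0.12591839 0.19232241] [-0.24715191 -0.30995491 -0.85113622]
top grip [275.1 269. ] 70 [0.4889 0.0509] r 0.0915 lock 0.002
side grip [285.  235.3] 170 [0.4867 0.0515] r 0.0927 lock -0.02
red [374 261  22  22 391] 0.0501 bearing -89.5
white [353 237  22  22 365] 0.0517 bearing 1.0
white [309 254  22  17 128] 0.0946 bearing 83.4
white [331 260  17  18 210] 0.0524 bearing 91.8
white [392 266  22  18 232] 0.0926 bearing -92.7
white [351 281  21  24 374] 0.0524 bearing 180.5
```

View pics/t5.png

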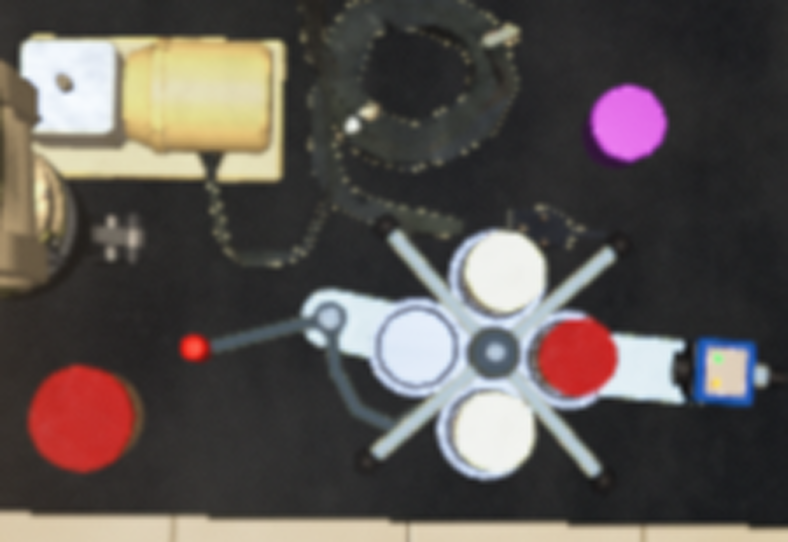

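The lever is home: the grip is at crop (195,348), the same place as at the start. The nose is under spoke 2, the red-capped jar at (577,355) faces the sensor, and the other things are where they were. The robot is touching nothing.

```bash
python3 -c "
from workcell import job
print(job.hand_in())"
```

```text
the job is handed in; nothing more can be done
None
```

I handed the job in at about 16.5 s: the red-capped jar stands square in front of the sensor head (within about 1° in the last picture) and the lever is fully home, locking the wheel; the jars stayed upright and nothing else was moved.

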